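# Load the washing basket, one valve per compartment

### The arm

A 6-joint arm with a two-finger parallel gripper is mounted at the origin on the work surface. World frame = base frame: x ahead of the robot, y to its left, z up, the work surface at z = 0. Lengths are in mm, angles in rad, forces in N, time in s.
With the tool pointing down it reaches from about 350 to 975 mm from the base axis. Payload 7.1 kg.
Tool frame: the origin (TCP) lies on the front face of the gripper's body, between the roots of the fingers; the fingertips stand 80 mm ahead of it and the grasp point (between the pads) lies 61 mm ahead of it (env.tips_ahead is the distance from the TCP to the fingertips, in mm); z points along the fingers, y is the direction in which the jaws open and shut (so a half turn about z gives the same grasp; the last joint's range is limited). The gripper opens to 88 mm and grips with 3 to 60 N. Pads are 20 mm wide; open, the fingers measure 115 mm over their backs; the gripper's body (75 mm by 178 mm) begins 61 mm behind the grasp point.
Start: joints at [-1.329, 0.423, 1.63, -0, 1.089, -0.019], TCP at [161.177, -603.844, 302.675] pointing down, gripper open.
Joint ranges: [-3, 3], [-0.9, 2.11], [0.09, 2.58], [-1.31, 4.45], [0.11, 2.69], [-2.54, 2.54]. Speed limits (rad/s): [2.39, 2.39, 3.01, 3.14, 3.14, 3.14].

### API

Orientations are given as a unit quaternion [x, y, z, w].
In Python, from station import env, set_gripper, viewer, workorder gives the robot as it stands. Calls block until the motion is done:
- env.reach(position, orientation): joint-space move of the TCP to a pose.
- env.move_l(position, rot=None, rate=150, f_stop=None): straight line of the TCP; rot=None keeps the orientation; rate is the mean speed in mm/s. With f_stop (N) it stops when the force on the tool has changed by that much, and returns True; else False.
- env.move_joints(angles): joint-space move.
- set_gripper(opening): finger opening in mm; the grip force is fixed at half the most; returns when the fingers have stopped.
- env.hold(seconds).
- env.ik(position, orientation): joint angles nearest the present ones, or None.
- env.read_state(): the state.
- viewer.camera(name): name is "side" or "top" or "wrist"; returns the picture (400x640x3 uint8, blue, green, red); there is no depth.
- viewer.camera_params(name): a dict with "fx", "fy", "cx", "cy" (pixels), "dist" ([k1, k2, p1, p2, k3] as OpenCV has them; the pictures are not rectified), "pose" (4x4, takes a point from camera to world coordinates); the wrist camera has in their place "tool_from_camera" (4x4, takes a point from camera to tool coordinates, whose origin is the TCP and whose axes are the flange's). Camera axes: x right, y up, looking along -z (the intrinsics and any distortion apply to the point x, -y, -z); pixel columns grow to the right and rows downward; lengths in mm; the calibration is good to about 2 mm. A picture is of the moment at which its call begins: read the wrist's pose just before it. camera_params takes no time and is no camera call.
A pose or a line that the arm cannot do raises env.IKError and nothing moves.
- workorder.sign_off(): hands the job in, once; it reports no verdict.
The state is a dict: "time_s": time; "qpos": joint angles; "dq": joint speeds; "tau": joint torques, N m; "tool_pos": TCP position; "orientation": TCP orientation; "force": force on the tool from outside, world axes, zero at the start; "wrist_torque": the same for the moment, N m; "width": finger opening in mm.
Only numpy, scipy, OpenCV 4.12 (cv2) and the standard library are available. Lean on these libraries where they do the work, as an engineer would, in place of code of your own. Each camera call takes 0.05 s, during which the arm holds its last target. There are 200 camera calls.

### The job

Get the wire washing basket ready for the ultrasonic tank: take the three valves from the green mat and stand them on their heads in the basket's free compartments, so that every compartment holds one upright valve. The ground faces must not be knocked, so lower each valve to its pad rather than dropping it, and leave the oil bottle and the pliers where they are.

Things in the scene. Friction and masses are not known exactly. Their poses are not given: they have to be found in the camera images.
- valve1_mid (a point): Steel poppet valve standing on its head, 110 mm tall, 0.17 kg: flat round head 44 mm across (rim 5 mm thick), tapering into a straight round stem of 12 mm from 30 mm up to the top. The point is on its axis half-way up, 55 mm above the underside; z points up the stem. It starts on the green mat (3 mm thick, 200 x 270 mm).
- valve2_mid (a point): Steel poppet valve standing on its head, 110 mm tall, 0.17 kg: flat round head 44 mm across (rim 5 mm thick), tapering into a straight round stem of 12 mm from 30 mm up to the top. The point is on its axis half-way up, 55 mm above the underside; z points up the stem. It starts on the green mat (3 mm thick, 200 x 270 mm).
- valve3_mid (a point): Steel poppet valve standing on its head, 110 mm tall, 0.17 kg: flat round head 44 mm across (rim 5 mm thick), tapering into a straight round stem of 12 mm from 30 mm up to the top. The point is on its axis half-way up, 55 mm above the underside; z points up the stem. It starts on the green mat (3 mm thick, 200 x 270 mm).
- valve4_mid (a point): Steel poppet valve standing on its head, 110 mm tall, 0.17 kg: flat round head 44 mm across (rim 5 mm thick), tapering into a straight round stem of 12 mm from 30 mm up to the top. The point is on its axis half-way up, 55 mm above the underside; z points up the stem. It starts already loaded, standing in one of the basket's compartments (which one varies).
- valve5_mid (a point): Steel poppet valve standing on its head, 110 mm tall, 0.17 kg: flat round head 44 mm across (rim 5 mm thick), tapering into a straight round stem of 12 mm from 30 mm up to the top. The point is on its axis half-way up, 55 mm above the underside; z points up the stem. It starts already loaded, standing in one of the basket's compartments (which one varies).
- valve6_mid (a point): Steel poppet valve standing on its head, 110 mm tall, 0.17 kg: flat round head 44 mm across (rim 5 mm thick), tapering into a straight round stem of 12 mm from 30 mm up to the top. The point is on its axis half-way up, 55 mm above the underside; z points up the stem. It starts already loaded, standing in one of the basket's compartments (which one varies).
- basket_middle (a point): Fixed steel-wire washing basket, 164 x 244 x 62 mm high: 2 x 3 square compartments at 80 mm pitch, each 76 mm wide inside, a round black rubber pad on each floor. The point is at the basket's middle, level with the pads' tops, 17 mm above the bench; walls and dividers rise 45 mm above it. x runs along the short side (two compartments), y along the long side (three), z up.
- well1 (a point): Centre of compartment 1 of the basket, on top of its rubber pad, 17 mm above the bench; axes as the basket's. Three of the six compartments already hold a valve at the start; which ones varies.
- well2 (a point): Centre of compartment 2 of the basket, on top of its rubber pad, 17 mm above the bench; axes as the basket's. Three of the six compartments already hold a valve at the start; which ones varies.
- well3 (a point): Centre of compartment 3 of the basket, on top of its rubber pad, 17 mm above the bench; axes as the basket's. Three of the six compartments already hold a valve at the start; which ones varies.
- well4 (a point): Centre of compartment 4 of the basket, on top of its rubber pad, 17 mm above the bench; axes as the basket's. Three of the six compartments already hold a valve at the start; which ones varies.
- well5 (a point): Centre of compartment 5 of the basket, on top of its rubber pad, 17 mm above the bench; axes as the basket's. Three of the six compartments already hold a valve at the start; which ones varies.
- well6 (a point): Centre of compartment 6 of the basket, on top of its rubber pad, 17 mm above the bench; axes as the basket's. Three of the six compartments already hold a valve at the start; which ones varies.
- oil_bottle: White plastic oil bottle, 58 mm in diameter, 150 mm tall, standing on the bench, loose; origin at the centre of its underside, z up.
- pliers_joint (a point): Flat pliers with blue handles, about 165 mm long and 12 mm thick, lying loose on the bench; the point is at their rivet, 6 mm above the bench; x points along the jaws.
- parts_bin: Red open bin of offcuts, 160 x 110 x 60 mm, fixed on the bench; origin at the centre of its underside.

How it is judged (in metres and radians):
At the end, for the whole second after the job is handed in: Each of the six compartments holds one valve standing upright on its head on the pad (middle of the valve within 26 mm of the compartment's centre, seen from above, and less than 62 mm above the pad; tilt under 0.12 rad), and all six valves are at rest (horizontal distance between any of valve1_mid, valve2_mid, valve3_mid, valve4_mid, valve5_mid, valve6_mid and well1 below 0.026 m and horizontal distance between any of valve1_mid, valve2_mid, valve3_mid, valve4_mid, valve5_mid, valve6_mid and well2 below 0.026 m and horizontal distance between any of valve1_mid, valve2_mid, valve3_mid, valve4_mid, valve5_mid, valve6_mid and well3 below 0.026 m and horizontal distance between any of valve1_mid, valve2_mid, valve3_mid, valve4_mid, valve5_mid, valve6_mid and well4 below 0.026 m and horizontal distance between any of valve1_mid, valve2_mid, valve3_mid, valve4_mid, valve5_mid, valve6_mid and well5 below 0.026 m and horizontal distance between any of valve1_mid, valve2_mid, valve3_mid, valve4_mid, valve5_mid, valve6_mid and well6 below 0.026 m and z of each of valve1_mid, valve2_mid, valve3_mid, valve4_mid, valve5_mid, valve6_mid in the frame of basket_middle below 0.062 m and angle between each of valve1_mid, valve2_mid, valve3_mid, valve4_mid, valve5_mid, valve6_mid's own z axis and vertical below 0.12 rad and linear speed of each of valve1, valve2, valve3, valve4, valve5, valve6 below 0.02 m/s); the robot touches nothing.
It fails at once if a valve is dropped into the basket: it moves faster than 0.6 m/s (a fall of about 20 mm) below the basket's rim ((x of valve1_mid in the frame of basket_middle between -0.085 and 0.085 m and y of valve1_mid in the frame of basket_middle between -0.125 and 0.125 m and z of valve1_mid in the frame of basket_middle below 0.1 m and linear speed of valve1 above 0.6 m/s) or (x of valve2_mid in the frame of basket_middle between -0.085 and 0.085 m and y of valve2_mid in the frame of basket_middle between -0.125 and 0.125 m and z of valve2_mid in the frame of basket_middle below 0.1 m and linear speed of valve2 above 0.6 m/s) or (x of valve3_mid in the frame of basket_middle between -0.085 and 0.085 m and y of valve3_mid in the frame of basket_middle between -0.125 and 0.125 m and z of valve3_mid in the frame of basket_middle below 0.1 m and linear speed of valve3 above 0.6 m/s) or (x of valve4_mid in the frame of basket_middle between -0.085 and 0.085 m and y of valve4_mid in the frame of basket_middle between -0.125 and 0.125 m and z of valve4_mid in the frame of basket_middle below 0.1 m and linear speed of valve4 above 0.6 m/s) or (x of valve5_mid in the frame of basket_middle between -0.085 and 0.085 m and y of valve5_mid in the frame of basket_middle between -0.125 and 0.125 m and z of valve5_mid in the frame of basket_middle below 0.1 m and linear speed of valve5 above 0.6 m/s) or (x of valve6_mid in the frame of basket_middle between -0.085 and 0.085 m and y of valve6_mid in the frame of basket_middle between -0.125 and 0.125 m and z of valve6_mid in the frame of basket_middle below 0.1 m and linear speed of valve6 above 0.6 m/s)).
It fails at once if the oil bottle or the pliers are moved by more than 30 mm (distance of any of oil_bottle, pliers_joint from where it was at the start of the episode above 0.03 m).
It also fails if it takes over 72 s, if anything falls off the work surface, if the arm or the gripper's body presses on something with over 40 N, if the wrist force passes 120 N, or if a joint passes its speed limit or range.

## Working session

There is one attempt and no reset: what is moved stays moved. The work goes in short steps, each a Python script; the robot and the scene stay as the last script left them, time stands still between calls to the robot, and variables do not carry over. Pictures are saved under pics/ and viewed, about 8 in all and at most 12, crops included, and the job is handed in when it is done.

```bash
mkdir -p pics; ls; python3 - <<'E'
from station import env,viewer
import cv2
for n in("top","side"):
    cv2.imwrite(f"pics/{n}0.png",viewer.camera(n))
    p=viewer.camera_params(n);print(n,{k:(v.tolist() if hasattr(v,'tolist') else v) for k,v in p.items()})
print(viewer.camera_params("wrist"))
s=env.read_state();print(s["orientation"],s["time_s"],s["width"])
E
```

```text
pics
top {'fx': 501.35255796377265, 'fy': 501.35255796377265, 'cx': 309.9324300157526, 'cy': 195.9407428913659, 'dist': [-0.15904069855905023, 0.0, 0.0, 0.0, 0.0], 'pose': [[0.027986081204836408, 0.9984239878211967, -0.04864483325097369, 556.5487624202333], [-0.9996051837053203, 0.02807460159750706, 0.0011373014526826657, -4.529457164074067], [0.0025011933650405044, 0.0485937988673451, 0.9988154918419071, 1728.104864358341], [0.0, 0.0, 0.0, 1.0]]}
side {'fx': 389.21697165741557, 'fy': 389.21697165741557, 'cx': 328.2877460582255, 'cy': 199.26058383336598, 'dist': [-0.07950711842370142, 0.0, 0.0, 0.0, 0.0], 'pose': [[0.8580701869410264, 0.37334087501429986, -0.3526076365119573, 261.7668067632985], [-0.5134269885034961, 0.6097802095328357, -0.6037887242556966, -637.9810358836326], [-0.010405852162250387, 0.6991313804326393, 0.7149174995306308, 830.6904142706356], [0.0, 0.0, 0.0, 1.0]]}
{'fx': 327.20004645038006, 'fy': 327.20004645038006, 'cx': 324.5309719133827, 'cy': 200.96938226023124, 'dist': array([-0.02880639,  0.        ,  0.        ,  0.        ,  0.        ]), 'tool_from_camera': array([[-3.64407511e-04,  9.66054507e-01,  2.58338067e-01,
         7.04575007e+01],
       [ 9.99999485e-01,  5.96774039e-04, -8.21051768e-04,
        -6.07606673e-01],
       [-9.47350213e-04,  2.58337635e-01, -9.66054227e-01,
        -8.18479162e+01],
       [ 0.00000000e+00,  0.00000000e+00,  0.00000000e+00,
         1.00000000e+00]])}
[ 9.91511587e-01  1.30016726e-01 -6.81112322e-05 -6.46732392e-04] 0.1 87.76637286769552
```

View pics/top0.png

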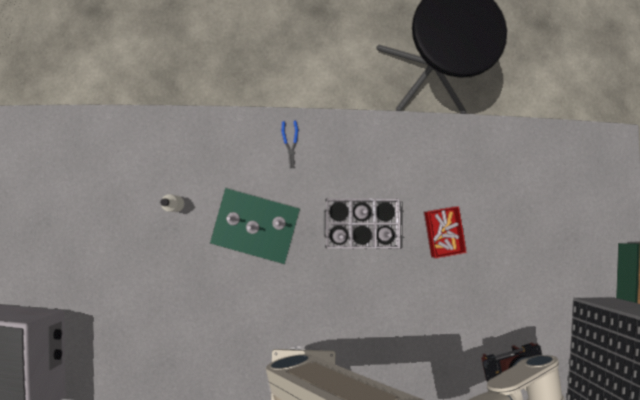

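View pics/side0.png

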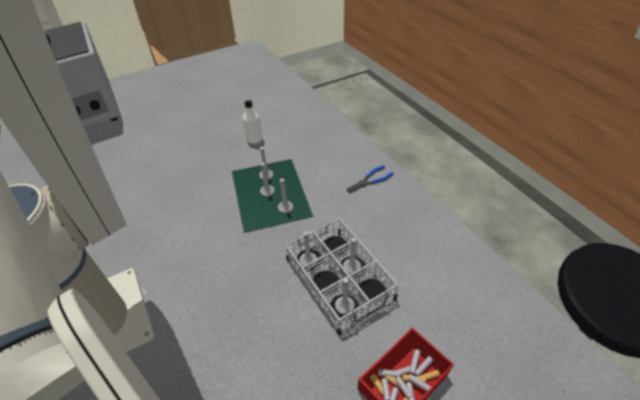

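Top view: basket valves are at about (362,211), (339,235) and (386,235), and the free pads at (339,211), (386,211) and (362,235). Mat valve heads are near (233,218), (252,227) and (279,222). The side view shows all of them upright. Next I'll get rough positions, then look from the wrist.

```bash
cat > h.py <<'E'
import numpy as np,cv2
from scipy.spatial.transform import Rotation as R
from station import env,viewer,set_gripper,workorder
def cam(n,st=None):
    p=viewer.camera_params(n);K=np.array([[p["fx"],0,p["cx"]],[0,p["fy"],p["cy"]],[0,0,1.]])
    if n=="wrist":
        T=np.eye(4);T[:3,:3]=R.from_quat(st["orientation"]).as_matrix();T[:3,3]=st["tool_pos"];P=T@p["tool_from_camera"]
    else:P=np.array(p["pose"])
    return K,np.array(p["dist"]),P@np.diag([1,-1,-1,1.])
def plane(c,uv,z):
    K,d,P=c;r=cv2.undistortPoints(np.array(uv,float).reshape(-1,1,2),K,d)[:,0]
    r=np.c_[r,np.ones(len(r))]@P[:3,:3].T
    return P[:3,3]+r*((z-P[2,3])/r[:,2])[:,None]
def proj(c,X):
    K,d,P=c;Q=np.linalg.inv(P);return cv2.projectPoints(np.array(X,float).reshape(-1,3),cv2.Rodrigues(Q[:3,:3])[0],Q[:3,3],K,d)[0][:,0]
def down(yaw):  # tool x at angle yaw in the world, z down
    return (R.from_euler('z',yaw)*R.from_euler('x',np.pi)).as_quat()
def shot(name):
    s=env.read_state();im=viewer.camera("wrist");cv2.imwrite(f"pics/{name}.png",im);np.savez(f"pics/{name}.npz",tool_pos=s["tool_pos"],orientation=s["orientation"]);return im
E
python3 - <<'E'
from h import *
c=cam("top")
print(plane(c,[(339,211),(386,211),(362,235),(362,211),(339,235),(386,235)],17).round())
print(plane(c,[(233,218),(252,227),(279,222)],8).round())
print(plane(c,[(172,204),(290,145),(226,189),(300,209),(285,264),(211,243)],3).round())
for p in([470,150,350],[430,50,380]):
    for y in(0,.5,-.5,np.pi):
        q=env.ik(p,down(y));print(p,y,None if q is None else np.round(q,2))
E
```

```text
[[ 591. -107.   17.]
 [ 596. -268.   17.]
 [ 511. -188.   17.]
 [ 593. -186.   17.]
 [ 509. -109.   17.]
 [ 513. -270.   17.]]
[[557. 256.   8.]
 [528. 189.   8.]
 [548.  97.   8.]]
[[599. 473.   3.]
 [815.  68.   3.]
 [656. 285.   3.]
 [595.  26.   3.]
 [404.  73.   3.]
 [468. 331.   3.]]
[470, 150, 350] 0 [ 0.28  0.17  1.87 -0.    1.1   1.86]
[470, 150, 350] 0.5 [ 0.28  0.17  1.87 -0.    1.1   1.36]
[470, 150, 350] -0.5 [ 0.28  0.17  1.87 -0.    1.1   2.36]
[470, 150, 350] 3.141592653589793 [ 0.28  0.17  1.87  0.    1.1  -1.29]
[430, 50, 380] 0 [ 0.09  0.03  1.95 -0.    1.16  1.66]
[430, 50, 380] 0.5 [ 0.09  0.03  1.95 -0.    1.16  1.16]
[430, 50, 380] -0.5 [ 0.09  0.03  1.95 -0.    1.16  2.16]
[430, 50, 380] 3.141592653589793 [ 0.09  0.03  1.95  0.    1.16 -1.48]
```

```bash
python3 - <<'E'
from h import *
env.reach([552,-188,330],down(0)); shot("w1")
env.reach([545,180,330],down(0)); shot("w2")
print(env.read_state()["time_s"])
E
```

```text
3.6333
```

View pics/w1.png

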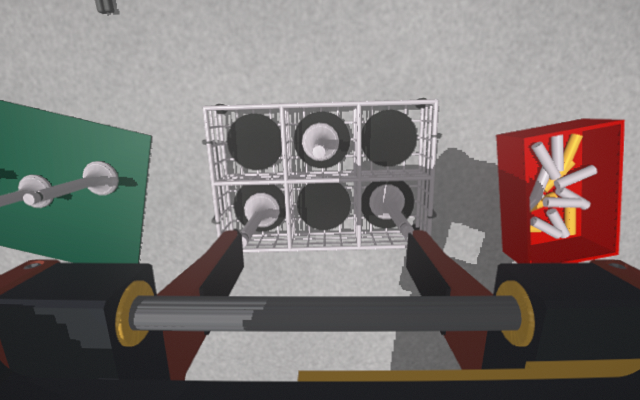

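View pics/w2.png

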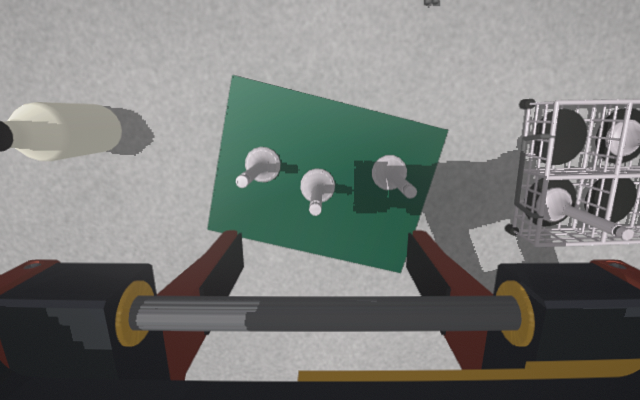

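Wrist view w1 confirms the free pads at (255,141), (389,138) and (323,205), with loaded pads at (321,140), (260,208) and (387,205). In w2 the heads are at (262,164), (318,187) and (389,173), and the stem tops at (241,181), (315,208) and (410,190).

```bash
python3 - <<'E'
from h import *
c1=cam("wrist",np.load("pics/w1.npz"));c2=cam("wrist",np.load("pics/w2.npz"))
W=plane(c1,[(255,141),(389,138),(323,205),(321,140),(260,208),(387,205)],17);print(W.round(1))
print(plane(c1,[(206,107),(437,101),(283,179),(361,179)],62).round(1))
H=plane(c2,[(262,164),(318,187),(389,173)],7);T=plane(c2,[(241.5,181),(315.5,208),(410,190)],113);print(H.round(1),T.round(1))
# blob refinement of black pads
im=cv2.imread("pics/w1.png");m=(im.max(2)<65).astype(np.uint8)
for u,v in[(255,141),(389,138),(323,205)]:
    n,l,st,ce=cv2.connectedComponentsWithStats(m);k=l[v,u];print(st[k],ce[k],plane(c1,[ce[k]],17).round(1))
# valve tops, bottle distance
print(plane(c2,[(70,130)],75).round())
E
```

```text
[[ 590.7 -105.6   17. ]
 [ 594.1 -265.3   17. ]
 [ 511.3 -186.5   17. ]
 [ 591.7 -184.3   17. ]
 [ 507.5 -107.3   17. ]
 [ 511.2 -266.8   17. ]]
[[ 629.3  -66.1   62. ]
 [ 634.9 -304.3   62. ]
 [ 553.4 -143.3   62. ]
 [ 553.3 -228.1   62. ]]
[[555.2 257.1   7. ]
 [525.8 187.6   7. ]
 [543.6  98.4   7. ]] [[555.1 256.7 113. ]
 [528.9 188.  113. ]
 [546.3  99.1 113. ]]
[     0      0    640    382 207747] [322.01907609 170.37690556] [[ 555.2 -185.4   17. ]]
[383 137   7   4  11] [386.         138.45454545] [[ 593.5 -261.7   17. ]]
[     0      0    640    382 207747] [322.01907609 170.37690556] [[ 555.2 -185.4   17. ]]
[[601. 440.  75.]]
```

```bash
cat >> h.py <<'E'
C=np.array([551.1,-186.0]);A=np.array([[1,.021],[-.021,1]])   # basket middle; rows = its x and y axes
def well(i,j):return C+40*i*A[0]+80*j*A[1]
def pick(xy):
    set_gripper(50);env.reach([*xy,260],down(0));env.move_l([*xy,149],rate=90)
    set_gripper(0);w=env.read_state()["width"]
    env.move_l([*xy,160],rate=40);env.move_l([*xy,300],rate=150);s=env.read_state()
    print("grasp width",round(w,1),round(s["width"],1),"F",np.round(s["force"],1),"t",s["time_s"]);return 9<s["width"]<15
def place(xy):
    env.move_l([*xy,300],rate=180);env.hold(.3)
    env.move_l([*xy,175],rate=80);env.hold(.2)
    r=env.move_l([*xy,158],rate=15,f_stop=4);s=env.read_state()
    print("touch",r,np.round(s["tool_pos"],1),np.round(s["force"],1))
    if not r:return
    set_gripper(40);env.hold(.2);env.move_l([*xy,260],rate=120);print("t",env.read_state()["time_s"])
V=[(555.3,257),(527.5,187.9),(545.3,98.8)]
E
python3 - <<'E'
from h import *
if pick(V[2]): place(well(1,1))
env.reach([552,-188,330],down(0)); shot("w3")
E
```

```text
grasp width 11.7 11.5 F [ 0.2  0.5 -1.1] t 8.4667
touch True [ 589.4 -105.2  162.9] [ 0.6 -0.5  3.1]
t 14.575
```

View pics/w3.png

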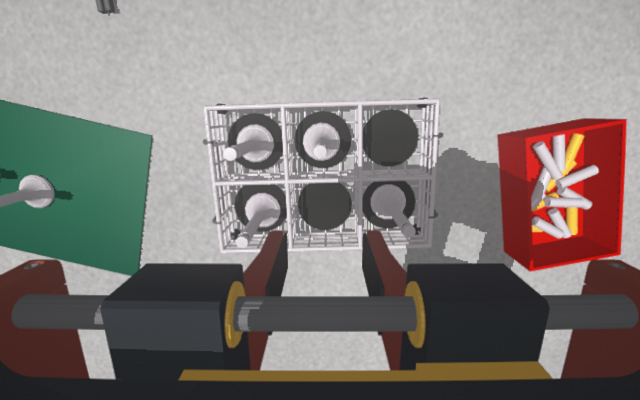

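The first valve stands on its pad: head at (254,143), concentric with the pad, stem top at (231,154). Touch came at the expected height, 162.9 against 163. I'll do the other two the same way.

```bash
python3 - <<'E'
from h import *
if pick(V[1]):
    place(well(-1,0))
    if env.read_state()["width"]>30 and pick(V[0]): place(well(1,-1))
env.reach([552,-188,330],down(0)); shot("w4")
cv2.imwrite("pics/top4.png",viewer.camera("top"))
E
```

```text
grasp width 11.5 11.3 F [ 0.2 -0.  -1.7] t 20.5583
touch True [ 511.1 -186.8  162.8] [0.  0.8 4.5]
t 27.5917
grasp width 11.6 11.5 F [ 0.6 -0.1 -0.7] t 33.2
touch True [ 592.7 -265.1  162.8] [-0.5  0.5  3.9]
t 41.05
```

View pics/w4.png

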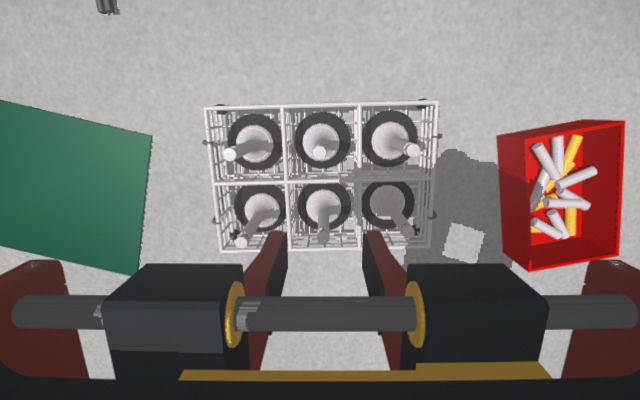

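All six compartments now hold a valve. Heads are at (254,143), (322,140), (391,138), (261,210), (324,207) and (387,205), each centred on its pad. I'll make one numeric check of tilt and of the bottle and pliers, then hand in.

```bash
python3 - <<'E'
from h import *
c=cam("wrist",np.load("pics/w4.npz"))
H=plane(c,[(254,143),(324,207),(391,138)],21);T=plane(c,[(230.5,154.5),(323.5,238),(413.5,150)],127)
for h,t,w in zip(H,T,[well(1,1),well(-1,0),well(1,-1)]):print("offset",(h[:2]-w).round(1),"tilt",round(np.hypot(*(t-h)[:2])/106,3))
a,b=cv2.imread("pics/top0.png"),cv2.imread("pics/top4.png")
for n,(x0,x1,y0,y1) in dict(bottle=(150,200,185,220),pliers=(270,310,112,175)).items():
    print(n,"pixel change",cv2.absdiff(a,b)[y0:y1,x0:x1].max(), np.abs(a.astype(int)-b)[y0:y1,x0:x1].mean().round(2))
workorder.sign_off();print(env.read_state()["time_s"])
E
```

```text
offset [-0.3  0.5] tilt 0.016
offset [-0.6 -0.6] tilt 0.006
offset [ 2.3 -1.1] tilt 0.029
bottle pixel change 3 0.63
pliers pixel change 3 0.62
the job is handed in; nothing more can be done
the job is handed in; nothing more can be done
```

I moved the three valves from the green mat into the three free compartments, so each of the six compartments now holds one valve, and I handed the job in. I lowered each valve slowly until it touched its pad, and only then opened the gripper.

**Placement:** contact came at a tool height of 162.8–162.9 mm, against 163 mm expected, with a force of about 3–4.5 N. In the last wrist picture the three valves stand within about 3 mm of their compartment centres (limit 26 mm). Their measured tilt is 0.03 rad or less (limit 0.12).

**Loaded valves:** the three that were already in the basket look upright and centred in that picture; I did not measure their tilt.

**Bottle and pliers:** neither moved; the overhead pictures before and after are the same to within image noise.

**Time and gripper:** the clock read 41 s at the last release, plus one short move for the final picture, against the 72 s limit. At hand-in the gripper was clear above the basket. No check failed or disagreed.

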